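Load a mortar prism into the bending jig and start the test

TASK

Set up the bending test: slide the mortar prism off the jig's table onto the two support rollers, without lifting it, until it is back against both rear stops, square, with equal overhang at both ends. Then swing the loading arm down so that its nose rests on the prism, and only then press the flat start button on the small two-button box beside the jig fully in and let it go. Leave its mushroom stop button and the things standing around alone.

Things in the scene. Friction and masses are not known exactly. Their poses are not given: they have to be found in the camera images.
- jig: Fixed grey three-point bending jig on the light deck plate. Origin: underside of its base, below the middle of the two support rollers; x points away from the robot, y left, z up. The steel rollers (10 mm thick) lie along x at y = -50 and +50 mm, x -26 to +26 mm, tops at z = 60 mm. Hinge cheeks of the loading arm: x 50 to 80 mm, |y| under 26 mm, up to z = 124 mm.
- slide_table (a point): Middle of the top of the jig's flat aluminium table in front of the rollers, where the prism starts; 100 mm deep (jig x -130 to -30 mm), 260 mm wide (y -130 to +130 mm), its top at jig z = 62 mm, 2 mm above the rollers. A dark line scribed across it marks y = 0.
- stops (a point): Point midway between the faces of the two rear stop screws (10 mm across) at jig x = +20, z = 76 mm; the screws are at y = -68 and +68 mm and face the robot. The back of the prism comes against them.
- prism: The loose grey mortar prism on the jig's table, 40 x 160 x 40 mm (x, y, z), about 0.56 kg. Origin: centre of its underside; y runs along its length. Properly loaded its origin is at x = 0, y = 0, z = 60 mm of the jig with its y along the jig's y.
- load_arm (a joint): Hinge of the loading arm, rad: 0 = level, nose resting on a prism on the rollers; about 1.7 = parked upright, leaning slightly back (away from the robot), where it stays; down to -0.12 if no prism is there. Tipped forward below about 1.3 it sinks slowly by its own weight. Axis along the jig's y at jig x = 65, z = 116 mm.
- pull_handle (a point): Centre of the arm's cross handle, a 12 mm bar with two 17 mm black grips, 96 mm long along the jig's y, 115 mm from the hinge. The arm (24 mm wide, 16 mm thick) runs from its middle to the hinge. Parked, the handle is about 230 mm above the jig's underside; lowered it is at jig x = -50, z = 116 mm.
- load_nose (a point): Underside middle of the nose, a 10 mm steel roller 46 mm long under the arm; it comes to rest across the middle of the prism's top.
- station: Fixed push-button station, a grey box 86 x 150 x 50 mm (x, y, z) on the front strip of the bench, left or right of the jig. Origin: centre of its underside. Its top carries the start button at y = +36 mm and the mushroom stop button at y = -36 mm of the box.
- start (a joint): Travel of the start button, m: 0 = out, 0.006 = fully in; a spring of about 5 N pushes it out.
- start_top (a point): Centre of the top of the flat round start button, 28 mm across, grey, in a black housing.
- mushroom (a joint): Travel of the mushroom stop button, m: 0 = out, 0.006 = fully in.
- mushroom_top (a point): Centre of the top of the black mushroom stop button, 42 mm across.
- prism_2: The next prism, waiting, 40 x 160 x 40 mm, on the deck plate to the left of the jig. Origin: centre of its underside.
- dish: Tin dish, 94 mm across, 15 mm high, on the front strip of the bench on the side of the jig away from the station. Origin: centre of its underside.

How it is judged:
By the outcome, as a careful person would: the job done as asked, in the order asked, and still so for the second after the job is handed in, with the robot touching nothing.
It also fails if it takes over 72 s, if anything falls off the work surface, if the arm or the gripper's body presses on something with over 40 N, if the wrist force passes 120 N, or if a joint passes its speed limit or range.

ROBOT

A 6-joint arm with a two-finger parallel gripper is mounted at the origin on a cart in front of the work surface, level with it; the furniture and walls round the work are solid. World frame = base frame: x ahead of the robot, y to its left, z up, the work surface at z = 0. Lengths are in m, angles in rad, forces in N, time in s.
With the tool pointing down it reaches from about 0.375 to 0.975 m from the base axis. Payload 3.8 kg.
Tool frame: the origin (TCP) lies midway between the tips of the shut fingers; the grasp point (between the pads) lies 19 mm behind it; x points along the fingers, y is the direction in which the jaws open and shut, and the axes are right-handed (so a half turn about x gives the same grasp; the last joint's range is limited). The gripper opens to 88 mm and grips with 3 to 60 N. Pads are 18 mm wide; open, the fingers measure 123 mm over their backs; the gripper's body (75 mm by 187 mm) begins 45 mm behind the grasp point.
Start: joints at [1.259, 0.264, 1.604, -0, 1.274, -0.037], TCP at [0.183, 0.65, 0.239] pointing down, gripper open.
Joint ranges: [-2.63, 2.63], [-0.94, 2.18], [0.31, 2.57], [-1.31, 4.45], [0, 2.66], [-2.55, 2.55]. Speed limits (rad/s): [2.57, 2.57, 3.14, 3.14, 3.14, 3.14].

INTERFACE

Orientations are given as a rotation vector (axis times angle).
In Python, from cell import manip, inverse_kinematics, cams, order gives the robot as it stands. Calls block until the motion is done:
- manip.move_pose(position, orientation): joint-space move of the TCP to a pose.
- manip.move_linear(position, rate=0.15, rot=None): straight line of the TCP; rot=None keeps the orientation; rate is the mean speed in m/s.
- manip.set_joints(angles): joint-space move.
- manip.set_gripper(opening, force=None): finger opening in m; force is the grip in N (None keeps the last); returns when the fingers have stopped.
- manip.dwell(seconds).
- inverse_kinematics(position, orientation): joint angles nearest the present ones, or None.
- manip.state(): the state.
- cams.capture(name): name is "scene" or "side" or "wrist"; returns a dict with "image" (420x560x3 uint8, blue, green, red), "z_map" (420x560 float32, m along the optical axis (not along the pixel's ray), 0 where there is no reading), "intrinsics" (3x3 intrinsics, pixels), "position" and "orientation" of the camera in the world; the wrist camera has in their place "T_tool_cam" (4x4, takes a point from camera to tool coordinates, whose origin is the TCP and whose axes are the tool frame's). Camera axes: x right, y down, z forward; pixel columns grow to the right and rows downward; lengths in m; the calibration is good to about 2 mm. A picture is of the moment at which its call begins: read the wrist's pose just before it.
A pose or a line that the arm cannot do raises manip.IKError and nothing moves.
- order.close_job(): hands the job in, once; it reports no verdict.
The state is a dict: "clock": time; "joint_pos": joint angles; "joint_velocities": joint speeds; "tau": joint torques, N m; "tool_pos": TCP position; "tcp_rot": TCP orientation; "contact_force": force on the tool from outside, world axes, zero at the start; "moment": the same for the moment, N m; "gripper_width": finger opening in m.
Only numpy, scipy, OpenCV 4.12 (cv2) and the standard library are available. Lean on these libraries where they do the work, as an engineer would, in place of code of your own. Each camera call takes 0.05 s, during which the arm holds its last target. There are 200 camera calls.

## Working session

There is one attempt and no reset: what is moved stays moved. The work goes in short steps, each a Python script; the robot and the scene stay as the last script left them, time stands still between calls to the robot, and variables do not carry over. Pictures are saved under pics/ and viewed, about 8 in all and at most 12, crops included, and the job is handed in when it is done.

```bash
mkdir -p pics; ls
python3 - <<'E'
from cell import manip,cams
import cv2,numpy as np
a=cams.capture("scene");b=cams.capture("side")
for n,c in(("scene",a),("side",b)):
    cv2.imwrite(f"pics/{n}1.png",c["image"]);np.savez(f"{n}1.npz",**c)
    print(n,c["intrinsics"],c["position"],c["orientation"])
print(manip.state())
E
```

```text
pics
scene [[465.49514205   0.         281.69775722]
 [  0.         465.49514205 210.81299507]
 [  0.           0.           1.        ]] [ 0.07115812 -1.03389689  0.74393233] [-2.03593672  0.45624535 -0.28555871]
side [[431.85434548   0.         280.43543139]
 [  0.         431.85434548 211.71192707]
 [  0.           0.           1.        ]] [-0.0590164  -0.83518624  0.846724  ] [-2.07823878  0.70610955 -0.33968098]
{'clock': 0.1, 'joint_pos': array([ 1.25907580e+00,  2.64678143e-01,  1.60524049e+00, -1.69183136e-05,
        1.27373127e+00, -3.68977734e-02]), 'joint_velocities': array([ 0.00018976, -0.00126565, -0.00336934, -0.00090565, -0.00089093,
       -0.00034873]), 'tau': array([ 1.29730674e-04, -5.03617144e+01, -3.58074760e+01,  7.30643445e-02,
        2.32422422e-02, -6.74027115e-05]), 'tool_pos': array([0.18298327, 0.64904285, 0.23751066]), 'tcp_rot': array([ 0.21413102,  1.56035105, -0.21732635]), 'contact_force': array([-0.85872274, -0.33620816,  0.4115848 ]), 'moment': array([ 0.07023036,  0.01462207, -0.00368585]), 'gripper_width': 0.08797255720072004}
```

View pics/scene1.png

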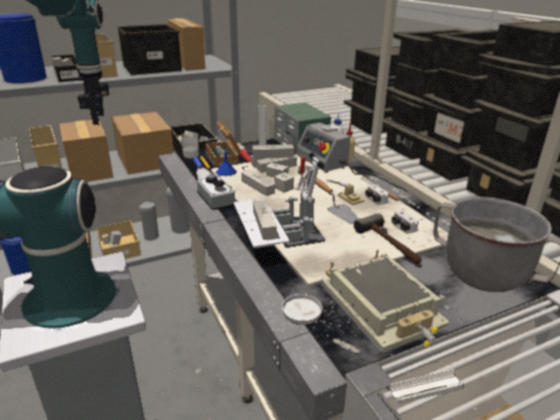

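View pics/side1.png

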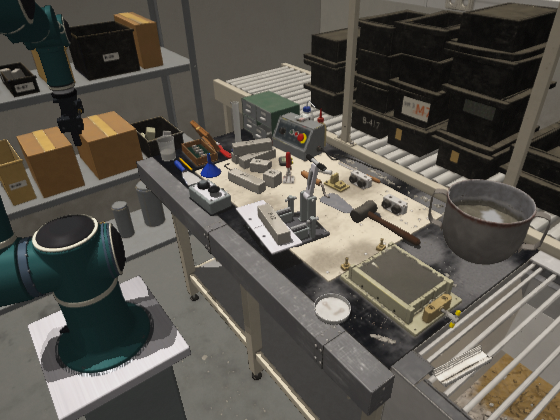

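The jig is at about (270,225) in the scene view and (285,215) in the side view. The station is to its left at (213,188) / (210,195), and the dish is on the right at (302,308). I'll get rough positions from depth, then view from above with the wrist camera.

```bash
cat > h.py <<'E'
import numpy as np,cv2
from scipy.spatial.transform import Rotation as R
def load(n):
    return dict(np.load(n+".npz",allow_pickle=True))
def cloud(c):
    z=c["z_map"].astype(float);K=c["intrinsics"];v,u=np.mgrid[:z.shape[0],:z.shape[1]]
    P=np.stack([(u-K[0,2])*z/K[0,0],(v-K[1,2])*z/K[1,1],z],-1)
    if "T" in c: T=c["T"];return P@T[:3,:3].T+T[:3,3]
    return P@R.from_rotvec(c["orientation"]).as_matrix().T+c["position"]
def down(yaw):  # tool x down, tool y horizontal at yaw from world y
    c,s=np.cos(yaw),np.sin(yaw)
    x=np.array([0,0,-1.]);y=np.array([-s,c,0]);return R.from_matrix(np.stack([x,y,np.cross(x,y)],1)).as_rotvec()
def wrist(name):
    from cell import manip,cams
    s=manip.state();c=cams.capture("wrist")
    T=np.eye(4);T[:3,:3]=R.from_rotvec(s["tcp_rot"]).as_matrix();T[:3,3]=s["tool_pos"]
    c["T"]=T@c["T_tool_cam"];np.savez(name+".npz",**c);cv2.imwrite(f"pics/{name}.png",c["image"]);return c
E
python3 - <<'E'
from h import *
from cell import manip,cams
print(R.from_rotvec(manip.state()["tcp_rot"]).as_matrix().round(2))
print(cams.capture("wrist")["T_tool_cam"].round(3))
c=load("side1");P=cloud(c)
for n,(u,v) in dict(station=(210,197),prism=(272,222),table=(262,235),dish=(332,308),handle=(316,167),rollerbase=(315,240),p2=(247,177)).items(): print(n,P[v,u].round(3))
c=load("scene1");P=cloud(c)
for n,(u,v) in dict(station=(213,190),prism=(265,217),table=(250,222),dish=(302,308)).items(): print(n,P[v,u].round(3))
E
```

```text
[[-0.    0.27  0.96]
 [-0.    0.96 -0.27]
 [-1.   -0.   -0.  ]]
[[ 0.    -0.316  0.949 -0.148]
 [ 1.    -0.    -0.    -0.001]
 [ 0.     0.949  0.316 -0.082]
 [ 0.     0.     0.     1.   ]]
station [0.481 0.32  0.053]
prism [0.518 0.005 0.109]
table [0.486 0.013 0.071]
dish [ 0.5   -0.28   0.003]
handle [0.693 0.017 0.224]
rollerbase [ 0.644 -0.043  0.009]
p2 [0.663 0.368 0.044]
station [0.476 0.321 0.052]
prism [ 0.522 -0.005  0.106]
table [0.497 0.046 0.069]
dish [ 0.497 -0.28   0.003]
```

Run:
```python
from h import *
from cell import manip
manip.move_pose([0.42,0.30,0.30],down(0)); wrist("w1")
manip.move_pose([0.46,0.01,0.34],down(0)); wrist("w2")
s=manip.state();print(s["clock"],s["tool_pos"],s["joint_pos"])
a=cv2.imread("pics/w1.png");b=cv2.imread("pics/w2.png")
cv2.imwrite("pics/w12.png",cv2.resize(np.vstack([a[:, :],b]),(400*1,600)))
```

```text
2.9583 [0.46002568 0.01107308 0.33967005] [-3.04619476e-02 -2.00025667e-01  1.89879192e+00  5.30495775e-04
  1.44336992e+00 -1.60273035e+00]
```

View pics/w1.png

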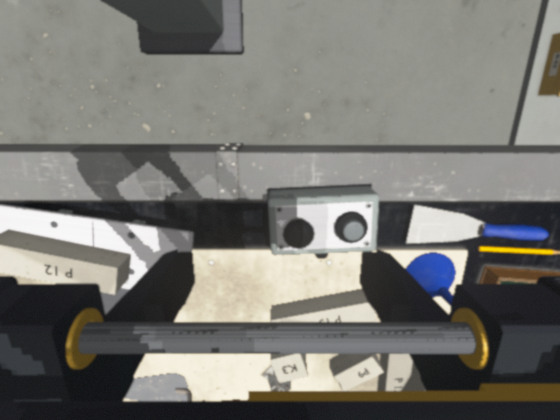

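View pics/w2.png

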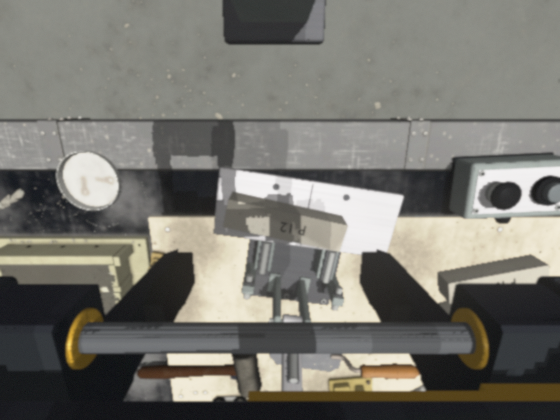

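Left/right in the wrist images is −y/+y, and down is +x. In w1 the mushroom is at (298,233) and start at (350,227). In w2 the jig is yawed slightly, the prism on its table is at (285,220), the scribed line is at (308,190), and the rollers and stops are at (262..335, 250..300). Next I'll fit poses.

Run:
```python
from h import *
def rect(P,m,name):
    q=P[m][:,:2].astype(np.float32);r=cv2.minAreaRect(q*1000);b=cv2.boxPoints(r)
    print(name,len(q),"c",np.round(r[0],1),"size",np.round(r[1],1),"ang",round(r[2],2),"zmed",np.median(P[m][:,2]).round(4),P[m][:,2].std().round(4))
c=load("w2");P=cloud(c);v,u=np.mgrid[:420,:560]
box=lambda a,b,x0,x1:(u>a)&(u<b)&(v>x0)&(v<x1)&(c["z_map"]>0)
reg=box(205,415,160,260)
h=P[...,2]
print(np.histogram(h[reg],bins=np.arange(-.01,.13,.005)))
rect(P,reg&(h>.064)&(h<.074),"table")
def clean(m): 
    return cv2.morphologyEx(m.astype(np.uint8),cv2.MORPH_OPEN,np.ones((3,3)))>0
rect(P,clean(reg&(h>.064)&(h<.115)),"table+prism")
rect(P,clean(box(215,355,185,260)&(h>.1)&(h<.115)),"prism")
c=load("w1");P=cloud(c);h=P[...,2]
reg=box(260,385,180,260)
print(np.histogram(h[reg],bins=np.arange(-.01,.13,.005)))
rect(P,clean(reg&(h>.045)&(h<.055)),"station")
a=c["image"];cv2.imwrite("pics/z1.png",cv2.resize(a[170:270,250:400],None,fx=3,fy=3,interpolation=2)) 
b=load("w2")["image"];z2=cv2.resize(b[150:310,205:415],None,fx=3.6,fy=3.6,interpolation=2);cv2.imwrite("pics/z2.png",z2)
```

```text
(array([  77,  613, 4200, 2228,    5,  462,  363,   10,    6,    7,   13,
         10,  157,   19,  175, 4389, 3201,  119,  124,  129,  131,  145,
        146, 2562,  945,    0,    0,    0]), array([-0.01 , -0.005,  0.   ,  0.005,  0.01 ,  0.015,  0.02 ,  0.025,
        0.03 ,  0.035,  0.04 ,  0.045,  0.05 ,  0.055,  0.06 ,  0.065,
        0.07 ,  0.075,  0.08 ,  0.085,  0.09 ,  0.095,  0.1  ,  0.105,
        0.11 ,  0.115,  0.12 ,  0.125,  0.13 ]))
table 7596 c [544.7  49.6] size [260.2 131.2] ang 81.15 zmed 0.0698 0.0011
table+prism 11881 c [544.7  49.6] size [260.2 131.2] ang 81.15 zmed 0.0705 0.0181
prism 3642 c [530.3  21. ] size [160.3  40.7] ang 76.94 zmed 0.1095 0.0016
(array([   7,  130, 1558,  809,   93,   95,  103,  106,  115,  157,  112,
        364, 4312,   66,  412,   45,  341,  318,  406,    0,    0,    0,
          0,    0,    0,    0,    0,    0]), array([-0.01 , -0.005,  0.   ,  0.005,  0.01 ,  0.015,  0.02 ,  0.025,
        0.03 ,  0.035,  0.04 ,  0.045,  0.05 ,  0.055,  0.06 ,  0.065,
        0.07 ,  0.075,  0.08 ,  0.085,  0.09 ,  0.095,  0.1  ,  0.105,
        0.11 ,  0.115,  0.12 ,  0.125,  0.13 ]))
station 4659 c [496.8 363.5] size [ 85.4 150. ] ang 2.53 zmed 0.052 0.0013
```

View pics/z2.png

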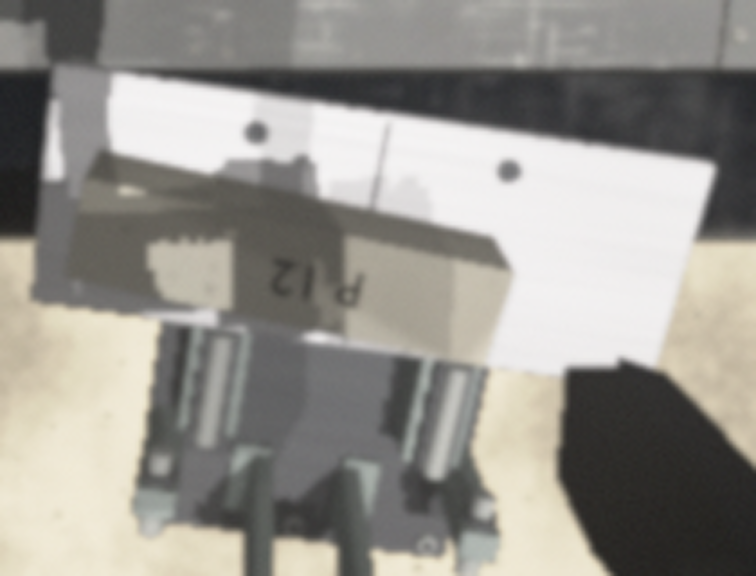

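View pics/z1.png

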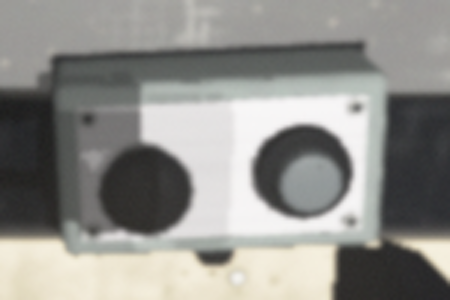

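```bash
cat >> h.py <<'E'
def edge(P,m,axis,lo,hi,end,z):
    """outermost world points of mask per image column (axis 0) or row (axis 1); robust line fit"""
    pts=[]
    for k in range(lo,hi):
        col=m[:,k] if axis==0 else m[k]
        i=np.flatnonzero(col)
        if len(i): j=i[0] if end==0 else i[-1]; pts.append(P[j,k] if axis==0 else P[k,j])
    pts=np.array(pts,np.float32)[:,:2]
    l=cv2.fitLine(pts,cv2.DIST_HUBER,0,1e-4,1e-4).ravel();return l,pts
def planept(c,uv,z):
    K=c["intrinsics"];T=c["T"];uv=np.atleast_2d(uv)
    d=np.c_[(uv[:,0]-K[0,2])/K[0,0],(uv[:,1]-K[1,2])/K[1,1],np.ones(len(uv))]@T[:3,:3].T
    return (T[:3,3]+d*((z-T[2,3])/d[:,2])[:,None])[:,:2]
E
python3 - <<'E'
from h import *
from cell import manip
manip.move_pose([0.53,0.03,0.36],down(0)); manip.dwell(.3);c3=wrist("w3")
c=load("w2");P=cloud(c);h=P[...,2]
m=cv2.morphologyEx(((h>.064)&(h<.116)&(c["z_map"]>0)).astype(np.uint8),cv2.MORPH_OPEN,np.ones((3,3)))>0
m[:160]=0;m[262:]=0
l,p=edge(P,m,0,226,400,0,.07);print("front",l,"yaw",np.degrees(np.arctan(-l[0]/l[1])),np.ptp(p[:,1]))
mm=m.copy();mm[:,415:]=0;mm[:,:205]=0
l,p=edge(P,mm,1,178,228,0,.07);print("left",l)
l,p=edge(P,mm,1,200,240,1,.07);print("right",l)
z=lambda x,y:(205+x/3.6,150+y/3.6)
print("scribe",planept(c,[z(388,125),z(373,210)],.07))
print("rollers",planept(c,[z(218,335),z(208,445),z(458,372),z(435,478)],.068))
print("corners",planept(c,[z(52,66),z(716,163),z(658,367),z(33,300)],.07))
c=load("w1");P=cloud(c);h=P[...,2];v,u=np.mgrid[:420,:560]
for n,a,b in(("mush",275,318),("start",330,372)):
    k=(u>a)&(u<b)&(v>205)&(v<250)
    print(n,np.histogram(h[k],bins=np.arange(.05,.1,.003)))
    top=np.percentile(h[k],97);q=P[k&(h>top-.004)];print(top,np.median(q,0),cv2.minEnclosingCircle((q[:,:2]*1000).astype(np.float32)))
print(manip.state()["clock"])
E
```

```text
front [0.15415648 0.98804647 0.48057863 0.06047549] yaw -8.867878 0.24192333
left [ 0.9888172  -0.14913264  0.49993923 -0.07399707]
right [ 0.986434   -0.16415833  0.5365198   0.18074545]
scribe [[0.48471484 0.06010737]
 [0.51923975 0.05547321]]
rollers [[ 0.57426766 -0.00631427]
 [ 0.62567373 -0.01113249]
 [ 0.59113034  0.09342448]
 [ 0.6417823   0.08639942]]
corners [[ 0.46179712 -0.06778477]
 [ 0.49988112  0.18825653]
 [ 0.58778943  0.17565428]
 [ 0.55780156 -0.08101998]]
mush (array([839, 252,  10,   1,   0,   0,   0,  15, 104, 213, 349,  57,   0,
         0,   0,   0]), array([0.05 , 0.053, 0.056, 0.059, 0.062, 0.065, 0.068, 0.071, 0.074,
       0.077, 0.08 , 0.083, 0.086, 0.089, 0.092, 0.095, 0.098]))
0.08306834771166986 [0.49758703 0.32700675 0.08164003] ((426.48126220703125, 315.0531005859375), 90.49703979492188)
start (array([779, 196,  30,  30, 388,  35,  18, 217, 102,   0,   0,   0,   0,
         0,   0,   0]), array([0.05 , 0.053, 0.056, 0.059, 0.062, 0.065, 0.068, 0.071, 0.074,
       0.077, 0.08 , 0.083, 0.086, 0.089, 0.092, 0.095, 0.098]))
0.07444930721692783 [0.49455744 0.39847423 0.07362548] ((422.42010498046875, 352.85162353515625), 100.29989624023438)
3.7083
```

View pics/w3.png

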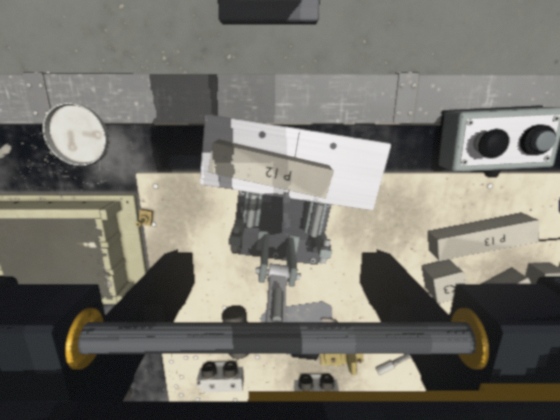

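Seven pictures so far. The fits agree: jig origin (0.608, 0.040, 0.008) with yaw −8.87°. The prism is at jig (−74, −31) mm, yawed −4.2° relative to the jig. I'll grip it lightly across its width, slide it on the table to y=0 and square it.

```bash
cat >> h.py <<'E'
PSI=np.radians(-8.87);J0=np.array([.6084,.0403,.008])
def J(x,y,z):  # jig mm -> world m
    return J0+R.from_euler("z",PSI).apply(np.array([x,y,z])/1000)
def toJ(p): return R.from_euler("z",-PSI).apply(np.asarray(p)-J0)*1000
def prism(name,z0,umin=150,umax=420):
    """prism top in wrist picture, jig mm"""
    c=load(name);P=cloud(c);h=P[...,2];q=R.from_euler("z",-PSI).apply((P-J0).reshape(-1,3)).reshape(P.shape)*1000
    m=(abs(h-z0)<.006)&(c["z_map"]>0)&(q[...,0]>-125)&(q[...,0]<35)&(abs(q[...,1])<125)
    m=cv2.morphologyEx(m.astype(np.uint8),cv2.MORPH_OPEN,np.ones((3,3)))
    n,lab,st,_=cv2.connectedComponentsWithStats(m);k=1+st[1:,4].argmax();m=lab==k
    r=cv2.minAreaRect(q[m][:,:2].astype(np.float32));print("prism jig",np.round(r,2) if 0 else r,"z",np.median(q[m][:,2]).round(1));return q,m
E
python3 - <<'E'
from h import *
from cell import manip
st=lambda:(lambda s:print(round(s["clock"],2),s["tool_pos"].round(4),s["contact_force"].round(1),round(s["gripper_width"],4)))(manip.state())
pr=np.radians(-13.06)
o=down(pr-np.pi/2);p=[.5303,.0210]
manip.move_pose(p+[.2],o)
manip.move_linear(p+[.0765],rate=.12);st()
manip.set_gripper(.035,force=10);st()
a=manip.state()["tool_pos"]
t=J(-55,0,68);t[2]=.0763
manip.move_linear(t,rate=.05,rot=down(PSI-np.pi/2));st()
manip.set_gripper(.06);manip.move_linear(list(t[:2])+[.2],rate=.15)
manip.move_pose([0.46,0.02,0.34],down(PSI));manip.dwell(.2);wrist("w4");st()
prism("w4",.11);prism("w2",.11)
E
```

```text
6.46 [0.5311 0.021  0.0773] [-0.1  0.1 -0.2] 0.0884
7.24 [0.5304 0.021  0.0765] [ 0.9 -0.3  0.3] 0.04
8.12 [0.5535 0.0479 0.0765] [-3.5 -4.5  4.1] 0.0399
11.28 [0.46   0.02   0.3396] [-0.2  0.5  0.4] 0.0597
prism jig ((-56.246681213378906, -0.9171066284179688), (160.32554626464844, 40.257408142089844), 89.70114135742188) z 101.6
prism jig ((-74.093017578125, -31.148887634277344), (160.32896423339844, 40.4340934753418), 85.81083679199219) z 101.5
```

Run:
```python
from h import *
from cell import manip
jx=R.from_euler("z",PSI).apply([1,0,0])
def st():
    s=manip.state();print(round(s["clock"],2),toJ(s["tool_pos"]).round(1),s["contact_force"].round(1));return s["contact_force"]@jx
manip.set_gripper(.088)
manip.move_pose(J(-105,0,150),down(PSI))
manip.move_linear(J(-105,0,69),rate=.12);st()
manip.move_linear(J(-60,0,69),rate=.06);st()
manip.move_linear(J(-33,0,69),rate=.04);st()
x=-33
while x<-24:
    x+=1;manip.move_linear(J(x,0,69),rate=.02);f=st()
    if f<-9: break
manip.dwell(.2);st()
manip.move_linear(J(x-20,0,69),rate=.1)
manip.move_linear(J(x-25,0,150),rate=.2)
manip.move_pose([0.50,0.03,0.34],down(PSI));manip.dwell(.2);wrist("w5");st()
prism("w5",.108)
b=load("w5")["image"];cv2.imwrite("pics/z5.png",cv2.resize(b[110:290,200:400],None,fx=3.3,fy=3.3,interpolation=2))
```

```text
13.47 [-1.041e+02  1.000e-01  7.000e+01] [-0.6  0.9 -0.5]
14.37 [-61.   -0.1  69. ] [-5.5  1.1  6.2]
15.19 [-33.2  -0.1  68.7] [-0.8  0.1 -1.7]
15.44 [-32.2  -0.1  69. ] [-3.6  1.1 -1.4]
15.69 [-30.9   0.   69.1] [-1.6 -0.9 -2. ]
15.94 [-29.9   0.   69. ] [-2.9  0.1 -0.9]
16.19 [-29.8  -0.   68.7] [-5.3  1.1 -1.8]
16.44 [-29.7  -0.   68.5] [-7.3  1.4  0.1]
16.69 [-29.8  -0.   68.5] [-10.9   1.4   3. ]
16.89 [-29.7  -0.   68.5] [-10.4   1.9   3.7]
18.84 [-106.   -26.9  329.5] [ 1.1 -0.   0.8]
prism jig ((-0.24563026428222656, -1.28485107421875), (39.744266510009766, 160.07884216308594), 0.07371829450130463) z 99.5
```

View pics/z5.png

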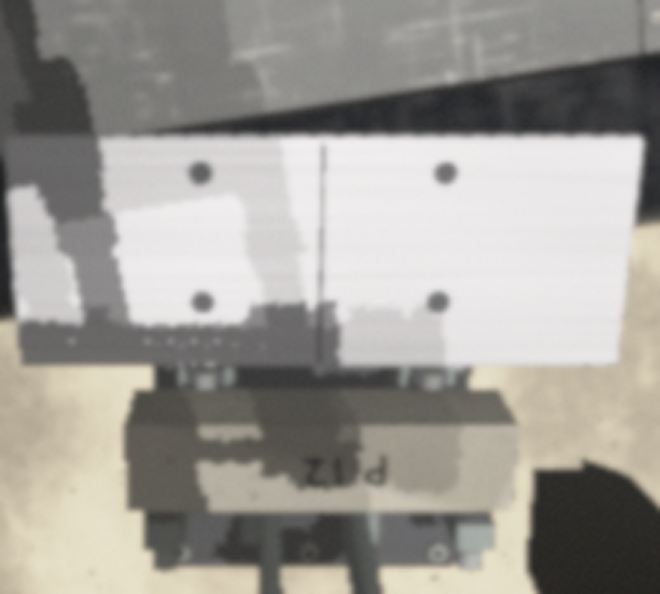

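The prism is back against the stops and square: rear edge level at row ~512, between columns 127 and 517. Next I'll measure the y centring against the table, scribe line and prism, all in this one image.

Run:
```python
from h import *
c=load("w5");q,m=prism("w5",.108)
r=cv2.minAreaRect(q[m][:,:2].astype(np.float32))
t=(abs(q[...,2]-62)<5)&(q[...,0]<-34)&(q[...,0]>-135)&(c["z_map"]>0);t=cv2.morphologyEx(t.astype(np.uint8),cv2.MORPH_OPEN,np.ones((3,3)))>0
tt=cv2.minAreaRect(q[t][:,:2].astype(np.float32));print("table",tt)
for x0 in(-115,-90,-70,-45):
    k=t&(abs(q[...,0]-x0)<5);y=q[k][:,1];print(x0,y.min().round(1),y.max().round(1),((y.min()+y.max())/2).round(2))
g=c["image"].mean(2)
for v in range(165,215,6):
    row=g[v-1:v+2].mean(0);u=290+row[290:306].argmin();w=np.clip(row[u-5:u+6].max()-row[u-3:u+4]-3,0,None);us=(w*np.arange(u-3,u+4)).sum()/w.sum()
    p=planept(c,[us,v],.070)[0];print(v,us.round(2),toJ([p[0],p[1],.07]).round(1))
# prism ends per row
for x0 in(-12,-4,4,12):
    k=m&(abs(q[...,0]-x0)<3);y=q[k][:,1];print("prism",x0,y.min().round(1),y.max().round(1),((y.min()+y.max())/2).round(2))
# stops / base behind
s=(q[...,0]>21)&(q[...,0]<48)&(abs(q[...,1])<110)&(q[...,2]>55)&(q[...,2]<100);
for sg in(-1,1):
    y=q[s&(q[...,1]*sg>45)];print("stop",len(y),np.percentile(y,[2,50,98],axis=0).round(1).tolist())
```

```text
prism jig ((-0.24563026428222656, -1.28485107421875), (39.744266510009766, 160.07884216308594), 0.07371829450130463) z 99.5
table ((-81.74644470214844, -0.638336181640625), (95.51197052001953, 259.5123291015625), 0.042214296758174896)
-115 -130.4 129.0 -0.72
-90 -129.2 128.7 -0.26
-70 -129.6 128.8 -0.4
-45 -130.0 128.8 -0.6
165 297.26 [-110.6   -0.3   62. ]
171 297.27 [-1.024e+02 -1.000e-01  6.200e+01]
177 297.2 [-94.1  -0.1  62. ]
183 296.95 [-85.7  -0.2  62. ]
189 296.91 [-77.2  -0.1  62. ]
195 296.74 [-68.6  -0.2  62. ]
201 297.8 [-59.9   1.5  62. ]
207 289.47 [-51.  -10.1  62. ]
213 296.19 [-42.1  -0.4  62. ]
prism -12 -81.0 77.9 -1.58
prism -4 -81.3 78.8 -1.29
prism 4 -80.2 77.6 -1.3
prism 12 -80.7 78.5 -1.11
stop 154 [[29.2, -76.4, 72.8], [36.9, -67.5, 85.1], [45.6, -59.5, 87.1]]
stop 168 [[29.7, 58.3, 65.4], [37.1, 65.1, 84.9], [45.4, 75.1, 87.5]]
```

Both references put the jig's y=0 at about −0.3 mm, and the prism is at −1.3 mm. I'll nudge its right end about 1 mm to the left.

Run:
```python
from h import *
from cell import manip
jy=R.from_euler("z",PSI).apply([0,1,0])
F=lambda:np.mean([(manip.dwell(.01),manip.state()["contact_force"]@jy)[1] for _ in range(8)])
manip.set_gripper(0)
manip.move_pose(J(0,-118,160),down(PSI));manip.move_linear(J(0,-118,76),rate=.12)
f0=F();print(manip.state()["clock"],f0);y=-104;manip.move_linear(J(0,y,76),rate=.06)
y0=None
while y<-86:
    y+=.5;manip.move_linear(J(0,y,76),rate=.02);f=F()-f0
    yy=toJ(manip.state()["tool_pos"])[1];print(y,yy.round(2),round(f,1),end=" | ")
    if y0 is None and f<-1.6: y0=yy
    if y0 is not None and yy>y0+.8: break
manip.move_linear(J(0,y-15,76),rate=.1);manip.move_linear(J(-10,y-15,160),rate=.2)
manip.move_pose([0.50,0.03,0.34],down(PSI));manip.set_gripper(.06);manip.dwell(.2);wrist("w6");print(manip.state()["clock"])
q,m=prism("w6",.108)
for x0 in(-12,-4,4,12):
    k=m&(abs(q[...,0]-x0)<3);y=q[k][:,1];print("prism",x0,y.min().round(1),y.max().round(1),((y.min()+y.max())/2).round(2))
for x0 in(-115,-90,-70,-45):
    k=(abs(q[...,2]-62)<5)&(abs(q[...,0]-x0)<5);y=q[k][:,1];y=y[abs(y)<135];print(x0,y.min().round(1),y.max().round(1),((y.min()+y.max())/2).round(2))
```

```text
21.95 0.12571389042932263
-103.5 -103.62 -0.2 | -103.0 -103.06 -0.2 | -102.5 -102.47 -0.4 | -102.0 -101.94 -0.6 | -101.5 -101.48 -0.1 | -101.0 -100.99 0.0 | -100.5 -100.48 0.0 | -100.0 -99.99 -0.4 | -99.5 -99.49 -0.2 | -99.0 -98.97 -0.3 | -98.5 -98.5 0.0 | -98.0 -97.96 -0.4 | -97.5 -97.5 0.0 | -97.0 -96.98 0.2 | -96.5 -96.52 -0.0 | -96.0 -96.03 0.1 | -95.5 -95.56 -0.9 | -95.0 -95.43 -3.6 | -94.5 -94.71 -4.2 | -94.0 -93.98 -4.5 | 31.625
prism jig ((-0.0758514404296875, 0.14008331298828125), (40.76999282836914, 159.9594268798828), 0.40679582953453064) z 99.5
prism -12 -79.9 80.0 0.06
prism -4 -78.8 79.2 0.21
prism 4 -79.1 79.7 0.29
prism 12 -79.4 49.3 -15.06
-115 -130.2 128.9 -0.66
-90 -129.7 129.3 -0.18
-70 -130.1 128.6 -0.78
-45 -130.7 128.2 -1.22
```

Centred to about 0.4 mm. I'll re-seat it against both stops with a short two-finger push, then measure the handle.

Run:
```python
from h import *
from cell import manip
manip.set_gripper(.088)
manip.move_pose(J(-50,0,110),down(PSI));manip.move_linear(J(-45,0,69),rate=.15)
manip.move_linear(J(-32,0,69),rate=.08);manip.move_linear(J(-27,0,69),rate=.03)
s=manip.state();print(s["clock"],toJ(s["tool_pos"]).round(1),s["contact_force"].round(1))
manip.move_linear(J(-45,0,69),rate=.15);manip.move_linear(J(-60,0,130),rate=.25)
manip.move_pose([0.48,0.04,0.34],down(PSI));manip.dwell(.15);wrist("w7");print(manip.state()["clock"])
q,m=prism("w7",.108)
for x0 in(-12,-4,4,12):
    k=m&(abs(q[...,0]-x0)<3);y=q[k][:,1];print("prism",x0,y.min().round(1),y.max().round(1),((y.min()+y.max())/2).round(2))
from cell import cams
for n in("side","scene"):
    c=cams.capture(n);np.savez(n+"7.npz",**c);cv2.imwrite(f"pics/{n}7.png",c["image"]);P=cloud(c);q=R.from_euler("z",-PSI).apply((P-J0).reshape(-1,3))*1000
    k=(q[:,2]>205)&(q[:,2]<260)&(abs(q[:,1])<65)&(q[:,0]>40)&(q[:,0]<130);k=q[k];print(n,len(k),np.percentile(k,[2,25,50,75,98],axis=0).round(1).tolist() if len(k) else "")
    k=q[(q[:,2]>130)&(q[:,2]<205)&(abs(q[:,1])<65)&(q[:,0]>30)&(q[:,0]<130)];print(np.percentile(k,[2,50,98],axis=0).round(1).tolist())
```

```text
34.1833 [-29.8   0.   69.4] [-11.1   2.4   9.7]
35.9083
prism jig ((-0.45447540283203125, 0.0522613525390625), (40.1497688293457, 159.89598083496094), 0.08181991428136826) z 99.5
prism -12 -79.2 79.3 0.01
prism -4 -79.7 80.0 0.17
prism 4 -79.9 79.4 -0.24
prism 12 -78.9 79.8 0.44
side 173 [[78.7, -48.9, 206.0], [83.1, -28.5, 222.7], [85.5, -6.7, 230.2], [89.3, 12.6, 233.8], [96.7, 43.8, 236.8]]
[[62.4, -14.6, 132.0], [72.4, -7.9, 171.6], [90.2, 8.1, 204.0]]
scene 152 [[76.7, -49.8, 206.6], [81.2, -30.8, 220.6], [83.5, -8.6, 228.1], [87.3, 15.9, 231.6], [94.2, 45.0, 235.3]]
[[60.3, -14.9, 131.2], [71.5, -8.5, 171.2], [88.4, 6.9, 203.8]]
```

Seated: prism at jig (−0.4, 0.1), yaw 0.1°, underside z 60. Now I'll pull the arm forward.

Run:
```python
from h import *
from cell import manip,cams
o=down(PSI-np.pi/2);y=33
manip.set_gripper(.046)
manip.move_pose(J(83,y,290),o);manip.move_linear(J(83,y,219),rate=.15)
s=manip.state();print(s["clock"],toJ(s["tool_pos"]).round(1),s["contact_force"].round(1))
for th in(1.65,1.5,1.35,1.2,1.05,.9):
    manip.move_linear(J(65-115*np.cos(th)-13,y,116+115*np.sin(th)-11),rate=.06)
    s=manip.state();print(th,round(s["clock"],2),toJ(s["tool_pos"]).round(1),s["contact_force"].round(1))
manip.move_linear(J(-20,y,285),rate=.2)
manip.move_pose([.44,.39,.26],down(PSI))
manip.set_gripper(0)
for i in range(3):
    manip.dwell(.3)
    c=cams.capture("side");P=cloud(c);q=R.from_euler("z",-PSI).apply((P-J0).reshape(-1,3))*1000
    k=q[(q[:,2]>106)&(q[:,2]<260)&(abs(q[:,1])<55)&(abs(q[:,1])>22)&(q[:,0]>-75)&(q[:,0]<130)];print(manip.state()["clock"],len(k),np.median(k,0).round(1))
np.savez("side8.npz",**c);cv2.imwrite("pics/side8.png",cv2.resize(c["image"][120:290,180:400],None,fx=3,fy=3,interpolation=2))
wrist("w8")
```

```text
38.8083 [ 83.2  33.  219.7] [-0.8 -0.7  0.7]
1.65 39.33 [ 60.6  33.  220. ] [ 0.6  0.3 -1.1]
1.5 39.76 [ 43.1  33.  219.5] [-0.3 -0.4  0.1]
1.35 40.19 [ 26.1  33.  217. ] [0.5 0.7 0.2]
1.2 40.62 [  9.8  33.  211.9] [-0.4  0.8 -0.7]
1.05 41.06 [ -5.7  33.  204.5] [ 0.1 -0.2  0.4]
0.9 41.49 [-20.   33.  194.7] [-0.1  0.4  0.4]
44.5333 126 [-45.6 -25.1 119.4]
44.8833 128 [-46.  -25.5 119.5]
45.2333 136 [-44.4 -25.4 119.3]
```

View pics/side8.png

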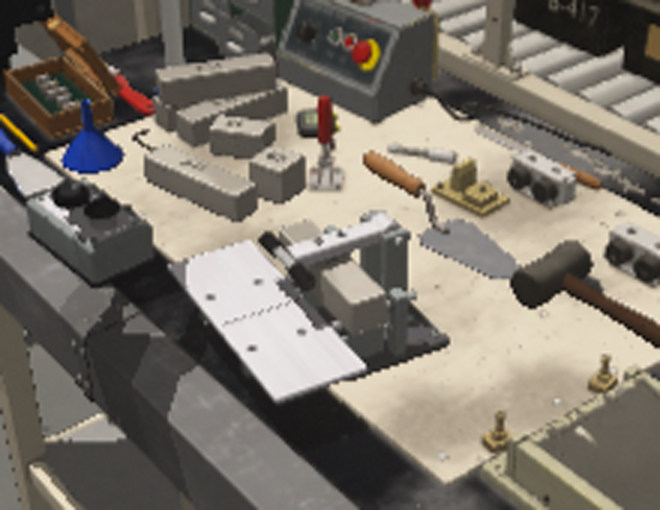

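The arm has come down and is at rest, with its nose on the prism. The station is at (60–150, 180–280) in this crop. The wrist view confirmed start at +y: grey 28 mm top at z≈0.0745, at world (0.495, 0.399). Now I'll press it.

Run:
```python
from h import *
from cell import manip,cams
c=load("w8");P=cloud(c);h=P[...,2];k=(h>.071)&(h<.079)&(np.hypot(P[...,0]-.495,P[...,1]-.399)<.022)&(c["z_map"]>0)
k=P[k];print(len(k),np.median(k,0).round(4),((k.min(0)+k.max(0))/2).round(4))
p=[.495,.399]
manip.move_pose(p+[.13],down(0));manip.move_linear(p+[.082],rate=.12);manip.dwell(.1)
F=lambda:np.mean([(manip.dwell(.01),manip.state()["contact_force"][2])[1] for _ in range(5)])
f0=F();z=.082
while z>.060:
    z-=.001;manip.move_linear(p+[z],rate=.02);f=F()-f0;print(round(z,3),manip.state()["tool_pos"][2].round(4),round(f,1),end=" | ")
    if f>22:break
manip.dwell(.3);print(manip.state()["tool_pos"].round(4),F()-f0)
manip.move_linear(p+[.13],rate=.12);manip.move_pose([.42,.36,.28],down(0));manip.dwell(.2);wrist("w9")
print(manip.state()["clock"])
cw=load("w9");P=cloud(cw);h=P[...,2]
for n,q in(("start",(.495,.399)),("mush",(.4976,.327))):
    print(n,np.median(h[(np.hypot(P[...,0]-q[0],P[...,1]-q[1])<.009)]).round(4))
c=cams.capture("side");P=cloud(c);q=R.from_euler("z",-PSI).apply((P-J0).reshape(-1,3))*1000
k=q[(q[:,2]>106)&(q[:,2]<260)&(abs(q[:,1])<55)&(abs(q[:,1])>22)&(q[:,0]>-75)&(q[:,0]<130)];print("handle",np.median(k,0).round(1))
cv2.imwrite("pics/side9.png",cv2.resize(c["image"][120:290,180:400],None,fx=3,fy=3,interpolation=2))
```

```text
398 [0.4946 0.3996 0.0737] [0.4955 0.3995 0.0736]
0.081 0.0813 0.1 | 0.08 0.0798 0.2 | 0.079 0.0789 -0.1 | 0.078 0.078 -0.4 | 0.077 0.0769 0.1 | 0.076 0.0759 -0.1 | 0.075 0.0749 0.2 | 0.074 0.0739 0.0 | 0.073 0.0729 0.0 | 0.072 0.0723 1.3 | 0.071 0.0712 1.7 | 0.07 0.0702 2.8 | 0.069 0.0691 2.9 | 0.068 0.0681 3.5 | 0.067 0.0671 4.2 | 0.066 0.0664 6.1 | 0.065 0.0664 11.0 | 0.064 0.0663 15.4 | 0.063 0.0662 20.1 | 0.062 0.0661 25.1 | [0.4953 0.3992 0.0661] 24.53733120391864
54.4667
start 0.0737
mush 0.0825
handle [-45.1 -25.5 119.1]
```

Button bottomed out at about 6 mm with a hard stop, then returned to 0.0737. One last look over the jig, then I'll hand in.

Run:
```python
from h import *
from cell import manip,cams
manip.move_pose([0.48,0.04,0.34],down(PSI));manip.set_gripper(.06);manip.dwell(.2);wrist("w10")
c=load("w10");P=cloud(c);q=R.from_euler("z",-PSI).apply((P-J0).reshape(-1,3)).reshape(P.shape)*1000
m=(abs(q[...,2]-100)<4)&(abs(q[...,0])<32)&(abs(q[...,1])<90)&(c["z_map"]>0)
for sg in(-1,1):
    k=q[m&(q[...,1]*sg>50)];print(sg,"yend",(k[:,1]*sg).max().round(1),"x",np.percentile(k[:,0],[2,98]).round(1),"z",np.median(k[:,2]).round(1))
print(manip.state()["clock"])
cv2.imwrite("pics/z10.png",cv2.resize(c["image"][130:320,180:420],None,fx=3,fy=3,interpolation=2))
```

```text
-1 yend 80.0 x [-19.3  19.7] z 99.5
1 yend 76.2 x [-19.7  19.6] z 99.4
56.9917
```

View pics/z10.png

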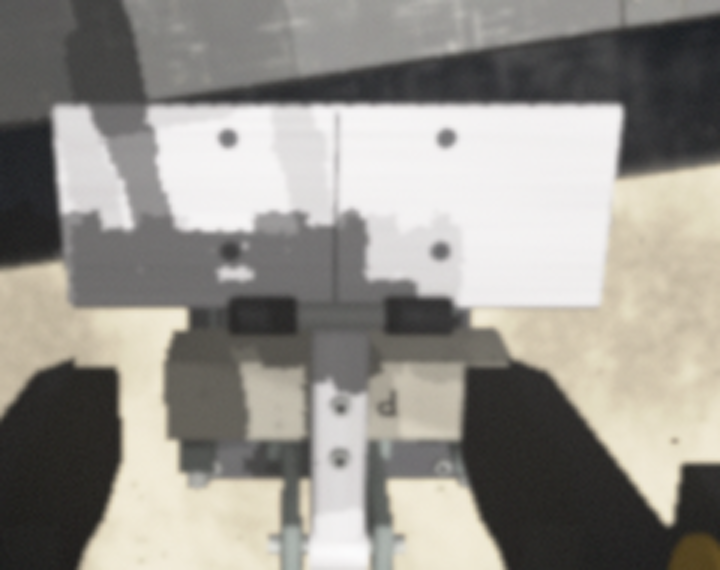

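The arm lies over the prism's middle. The left end is at −80.0 mm; the right end is hidden by the open finger at (510,370), which explains the 76 mm reading. The prism is square. Handing in.

```bash
python3 -c "
from cell import order,manip
print(order.close_job(),manip.state()['clock'])"
```

```text
the job is handed in; nothing more can be done
the job is handed in; nothing more can be done
```

The bending test is set up and the job is handed in, at about 57 s on the robot's clock (limit 72 s). No verdict was reported.

**What I did**
- **Prism:** I gripped it lightly, slid it along the table to the centre line and squared it, then let go. I pushed it onto the rollers and against the stops with two fingers. It was about 1 mm off centre, so I nudged one end and pushed it back against the stops.
- **Loading arm:** I pulled the handle forward and let the arm sink by its own weight onto the prism.
- **Start button:** with the arm at rest, I pressed it about 6 mm to its hard stop (about 25 N) and released it.

**Last checks**
- **Prism:** the clear view before the arm came down put it at x −0.4, y 0.1 mm in the jig frame, with yaw 0.1° and its underside at z about 60 mm. Its front and back faces were still square in the final picture. The centre line itself read −0.1 to −0.6 mm, depending on the reference, so any centring error is about 0.5 mm.
- **Loading arm:** the handle stayed at its lowered height over repeated measurements, before and after the press. The nose itself was not directly visible.
- **Buttons:** start returned to its original height, and the mushroom stop is unchanged.

**One reading disagreed:** in the final picture the left end of the prism (+y) read 76 mm instead of 80 mm because an open gripper finger hid it. The other end read 80.0 mm.

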